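Shut the dosing pump's cover and lock its quarter-turn fastener

TASK

The cassette in the small dosing pump has been changed: push its hinged cover down with the fingertips, set a fingertip in the slot of the round fastener, press it down against the springs and turn it a quarter turn clockwise to its stop, so that the cover stays locked shut when you let go. Push and turn only: do not swing the cover further open, and do not knock or pick up the loose things on the bench.

Things in the scene. Friction and masses are not known exactly. Their poses are not given: they have to be found in the camera images.
- pump: dosing pump, light grey box fixed to the bench, 236 mm deep (x), 220 mm wide (y), walls 90 mm high, soft black gasket on the rim. Origin: centre of the underside; its x axis points from the dark control panel on the front to the hinge at the back, z up. The hinge axis runs along its y at x = +108, z = +95 mm.
- cover (a joint): angle of the blue-grey cover plate (234 x 224 x 6 mm) hinged at the pump's back, rad: 0 = shut and level, top 101 mm above the bench; positive = open, front edge up; 0.35 to 0.58 at the start. A friction hinge (0.5 Nm) holds it where it is left. Below 0.06 two spring pins at its front corners push it up again; solid end of travel at -0.024.
- cover_front (a point): middle of the top of the cover's front edge, 232 mm from the hinge axis, 6 mm above it when shut. Its axes are the cover's (the pump's when shut). More than 60 mm to either side of the middle line the cover's top is free and flat for pushing. Pressing down at the fastener takes about 5 N at joint 0.06, 10 N at 0, 12 N at -0.024.
- fastener (a joint): turn of the fastener in the cover, rad: 0 = slot across the pump (along y, at the red dots), grows clockwise from above to its stop at 1.571 = locked, slot along the pump's x at the green dots. Friction 0.06 Nm. Its cam tongue passes under a keeper only while the cover is pressed to joint 0 or below, else it jams near 0.5; once under it holds the cover at 0 to 0.01.
- slot (a point): centre of the slot's floor, on the fastener's axis, 168 mm from the hinge axis (pump x = -60 mm, 104 mm above the bench at cover joint 0; 1 mm here = 0.006 rad). The head is 92 mm across: ochre floor, two black half-moon cheeks 15 mm high, between them a straight slot 32 mm wide, 15 mm deep, open at both ends. Its y axis runs along the slot.
- worn_cassette: worn pump cassette, black with an orange tab, 24 x 70 x 26 mm, loose; leave it. Origin under its centre
- screwdriver: screwdriver with red handle, 197 mm long, loose; leave it. Origin under its centre
- beaker_100: glass beaker, 58 mm across, 70 mm high, loose; leave it. Origin under its centre
- petri_dish: petri dish, 60 mm across, 15 mm high, loose; leave it. Origin under its centre
- vial_white: small bottle with white cap, 27 mm across, 55 mm high, loose; leave it. Origin under its centre
- vial_black: small brown bottle with black cap, 27 mm across, 55 mm high, loose; leave it. Origin under its centre

How it is judged:
By the outcome, as a careful person would: the job done as asked, in the order asked, and still so for the second after the job is handed in, with the robot touching nothing.
It also fails if it takes over 45 s, if anything falls off the work surface, if the arm or the gripper's body presses on something with over 40 N, if the wrist force passes 120 N, or if a joint passes its speed limit or range.

ROBOT

A 6-joint arm with a two-finger parallel gripper is mounted at the origin on a cart in front of the work surface, level with it; the furniture and walls round the work are solid. World frame = base frame: x ahead of the robot, y to its left, z up, the work surface at z = 0. Lengths are in m, angles in degrees, forces in N, time in s.
With the tool pointing down it reaches from about 0.25 to 0.725 m from the base axis. Payload 9.7 kg.
Tool frame: the origin (TCP) lies between the finger pads; the fingertips stand 11 mm ahead of it and the grasp point (between the pads) lies 8 mm behind it; z points along the fingers, y is the direction in which the jaws open and shut (so a half turn about z gives the same grasp; the last joint's range is limited). The gripper opens to 85 mm and grips with 20 to 120 N. Pads are 22 mm wide; open, the fingers measure 114 mm over their backs; the gripper's body (76 mm by 85 mm) begins 54 mm behind the grasp point. The pads swing forward as they close: fully open they stand 13 mm farther back than shut.
Start: joints at [64.171, 4.979, 10.078, 95.1, 0, 90], TCP at [0.24, 0.495, 0.242] pointing down, gripper open.
Joint ranges: [-179.16, 179.16], [-48.56, 103.87], [-65.8, 70.77], [-126.05, 130.52], [-82.76, 87.17], [-180, 180]. Speed limits (degrees/s): [127.2, 127.2, 147.25, 180, 180, 180].

INTERFACE

Orientations are given as [roll, pitch, yaw] about the fixed x, y, z axes, in that order (R = Rz(yaw) Ry(pitch) Rx(roll)).
In Python, from workcell import bot gives the robot as it stands.
- The arm moves only by the tool play_rows, never from a script. Its argument "targets" is a list of rows, each an object of numbers: "fingers": the gripper command: -1 is shut, 1 is fully open, values between are in proportion; "x", "y", "z": the shift along the tool's x, y, z in m; "wx", "wy", "wz": the turn, a rotation vector about the tool's x, y, z in degrees. In form: [{"fingers": .., "x": .., "y": .., "z": .., "wx": .., "wy": .., "wz": ..}, ...]. A call has 1 to 20 rows; each row is the pose to reach, as a shift and turn from the pose commanded when the call began, along the tool's axes at that moment; what a row does not reach only later rows make up. A row lasts 1/12 s, in which the tool goes at most 41.7 mm and 7.16 degrees, less where a joint would pass 70% of its speed; a pose out of reach is approached as far as the arm can. A call with a gripper value outside its range is refused whole. The fingers move at their own pace and stop on an object; "grip_force" is the grip in N (left out, the last holds). Time passes only in rows, so rows that repeat a pose let the fingers close. It gives the time, the measured TCP pose, the force and the opening at its end, in the units of the state.
- bot.get_obs(): the state, without advancing time (a new reading comes with each control period).
- bot.camera(name): name is "scene" or "top" or "wrist"; returns (picture, depth): 420x560x3 uint8, blue, green, red; 420x560 float32, m along the optical axis (not along the pixel's ray), 0 where there is no reading.
- bot.get_calibration(name): a dict with "fx", "fy", "cx", "cy" (pixels), "camera_from_world" (4x4, takes a point from world to camera coordinates). Camera axes: x right, y down, z forward; pixel columns grow to the right and rows downward; lengths in m; the calibration is good to about 2 mm. A picture is of the moment at which its call begins: read the wrist's pose just before it. get_calibration takes no time and is no camera call; for the wrist camera it gives the pose at the moment of the call.
- bot.job_done(): hands the job in, once; it reports no verdict.
Trained networks look in the newest picture that a camera, given by its name, has taken for a name from the list of things; names that differ only in an ending like _2 or _b are one class to them, and where a whole thing is asked for, a point or a joint stands for the part that bears it (a point fixed in the world has none). Each returns a list of dicts, best first, with "confidence" (0 to 1); they miss things now and then, are a little off and sometimes report something else, mostly with a low value. They report only what shows in the picture. A call takes as long as a camera call.
- bot.look_for(query, camera): "extent" ([left, top, right, bottom] in pixels, round what is visible of it).
- bot.outline_of(query, camera): "region" (420x560 bool, what is visible of it) and "extent" ([left, top, right, bottom] in pixels, round what is visible of it).
- bot.place_of(query, camera): "point" ([row, column] in pixels: a listed point, or the origin of a listed thing).
The state is a dict: "time": time; "q": joint angles; "qd": joint speeds; "joint_efforts": joint torques, N m; "ee_pos": TCP position; "tcp_rot": TCP orientation; "wrist_force": force on the tool from outside, world axes, zero at the start; "torque": the same for the moment, N m; "opening": finger opening in m.
Only numpy, scipy, OpenCV 4.12 (cv2) and the standard library are available. Lean on these libraries where they do the work, as an engineer would, in place of code of your own. Each camera call takes 0.05 s, during which the arm holds its last target.

## Working session

There is one attempt and no reset: what is moved stays moved. The work goes in short steps, Python scripts to look and compute and a tool call to move; the robot and the scene stay as the last step left them, time stands still between calls to the robot, and variables do not carry over. Pictures are saved under pics/ and viewed, and the job is handed in when it is done.

Besides the shell and the picture viewer there is one more tool, called after "Call:" by a JSON object that holds its "api" and its "payload", one argument or row to a line. play_rows: Moves the arm, as the interface text tells. Its arguments: {"type":"object","properties":{"targets":{"type":"array","items":{"type":"object","properties":{"fingers":{"type":"number"},"x":{"type":"number"},"y":{"type":"number"},"z":{"type":"number"},"wx":{"type":"number"},"wy":{"type":"number"},"wz":{"type":"number"}}}},"grip_force":{"type":"number"}},"required":["targets"]}

```bash
mkdir -p pics; ls
cat > h.py <<'E'
import numpy as np,cv2
from workcell import bot
def world(cam,d,r,c,cal=None):
    k=cal or bot.get_calibration(cam)
    z=d[int(r),int(c)]
    p=np.array([(c-k['cx'])/k['fx']*z,(r-k['cy'])/k['fy']*z,z,1])
    return (np.linalg.inv(np.array(k['camera_from_world']))@p)[:3]
def cloud(cam,d):
    k=bot.get_calibration(cam); v,u=np.mgrid[0:420,0:560]
    p=np.stack([(u-k['cx'])/k['fx']*d,(v-k['cy'])/k['fy']*d,d,np.ones_like(d)],-1)
    return (p@np.linalg.inv(np.array(k['camera_from_world'])).T)[...,:3]
E
python3 - <<'E'
from h import *
o=bot.get_obs();print(o)
for n in ("scene","top"):
    im,d=bot.camera(n);cv2.imwrite(f'pics/{n}0.png',im);np.save(n+'0.npy',d)
    for q in ("slot","cover_front","pump"):
        r=bot.place_of(q,n)
        for a in r[:2]:
            p=a['point'];print(n,q,a['confidence'],np.round(p,1),world(n,d,*p).round(4))
E
```

```text
pics
{'time': 0.0, 'q': array([ 6.41708266e+01,  5.01188984e+00,  1.00327613e+01,  9.50978857e+01,
       -6.33116598e-04,  8.99999101e+01]), 'qd': array([-0.04172821,  0.05697426,  0.06189255,  0.01139958,  0.05987472,
        0.0039307 ]), 'joint_efforts': array([-5.68309024e-04, -5.20387244e+01,  4.64799035e+01,  1.66020251e-02,
        4.80921415e-05,  8.30677777e-06]), 'ee_pos': array([0.23953982, 0.49486177, 0.24156031]), 'tcp_rot': array([-1.79922986e+02,  6.32995166e-04,  1.54170917e+02]), 'wrist_force': array([-0.52843153,  0.20393655, -0.14731767]), 'torque': array([-0.02868388,  0.00596345,  0.03728285]), 'opening': 0.0850872598273141}
scene slot 0.74 [190.3 306.3] [ 0.5397 -0.0809  0.1963]
scene cover_front 0.72 [189.2 285.1] [ 0.5086 -0.0343  0.1935]
scene cover_front 0.69 [311.7 332.8] [ 4.104e-01 -2.920e-01 -2.000e-04]
scene pump 0.75 [234.3 317.2] [ 0.5812 -0.0864  0.0332]
top slot 0.71 [190.2 294.1] [ 0.5795 -0.0507  0.1701]
top cover_front 0.96 [212.8 294.5] [ 0.5094 -0.0516  0.1996]
top pump 0.76 [190.5 292.7] [ 0.578  -0.0466  0.1727]
top pump 0.18 [210.6 402.1] [ 0.5574 -0.403   0.0116]
```

Run:
```python
import cv2
for n in("scene","top"):
    im=cv2.imread(f'pics/{n}0.png')
    if n=="top": im=cv2.resize(im[110:300,180:430],(790,600))
    cv2.imwrite(f'pics/{n}0z.png',im)
```

```text
(no output)
```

View pics/scene0.png

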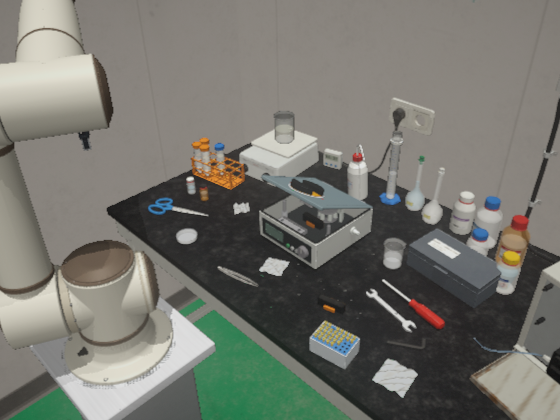

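```bash
sleep 1
```

```text
(no output)
```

View pics/top0.png

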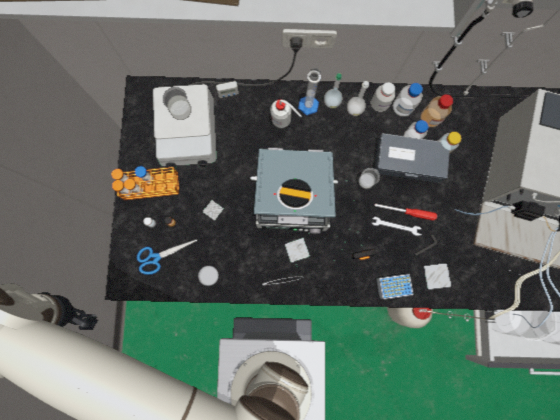

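Run:
```python
from h import *
n='top'
im,d=bot.camera(n);P=cloud(n,d)
m=bot.outline_of('cover_front',n)
print([(a['confidence'],a['extent'],a['region'].sum()) for a in m])
M=m[0]['region']
hsv=cv2.cvtColor(im,cv2.COLOR_BGR2HSV)
M=cv2.erode(M.astype(np.uint8),np.ones((3,3)))>0
pts=P[M]; pts=pts[(pts[:,2]>.08)&(pts[:,2]<.25)]
# robust plane
rng=np.random.default_rng(0);best=None
for i in range(400):
    a,b,c=pts[rng.choice(len(pts),3,False)]
    nn=np.cross(b-a,c-a);l=np.linalg.norm(nn)
    if l<1e-6: continue
    nn/=l;inl=np.abs((pts-a)@nn)<.002
    if best is None or inl.sum()>best.sum(): best=inl
I=pts[best];c=I.mean(0);nn=np.linalg.svd(I-c)[2][2];nn*=np.sign(nn[2])
print('plane',c,nn,'inl',best.sum(),len(pts))
th=np.arccos(nn[2]);print('angle',th,'yaw from tilt',np.degrees(np.arctan2(nn[1],nn[0])))
# in-plane rect (project)
e=np.array([nn[1]*0+1,0,0]);e=e-nn*(e@nn);e/=np.linalg.norm(e);f=np.cross(nn,e)
uv=np.c_[(I-c)@e,(I-c)@f].astype(np.float32)
r=cv2.minAreaRect(uv);print(r)
u0,v0=r[0];pc=c+e*u0+f*v0;print('centre of cover top',pc)
# gross edges
for q in ("slot","cover_front","pump"):
    for a in bot.place_of(q,n)[:2]:
        p=a['point'];print(q,a['confidence'],np.round(p,1),world(n,d,*p).round(4))
for q in ["beaker_100","petri_dish","vial_white","vial_black","worn_cassette","screwdriver"]:
    for a in bot.place_of(q,n)[:1]:
        p=a['point'];print(q,a['confidence'],world(n,d,*p).round(3))
```

```text
[(0.77, [255.6, 145.4, 335.2, 219.0], np.int64(5071)), (0.33, [350.4, 251.0, 374.8, 259.1], np.int64(165))]
plane [ 0.61180915 -0.05512484  0.15067544] [ 0.43459052 -0.01221022  0.90054538] inl 2618 4754
angle 0.449773994033815 yaw from tilt -1.6093536007301632
((0.0012256056070327759, 0.00020366907119750977), (0.21966208517551422, 0.23874393105506897), 88.49112701416016)
centre of cover top [ 0.61291297 -0.05491397  0.15014561]
slot 0.76 [191.9 290.8] [ 0.5748 -0.0415  0.168 ]
slot 0.7 [191.8 294.9] [0.3033 0.0036 1.4242]
cover_front 0.84 [210.4 294.1] [ 0.5173 -0.0507  0.1924]
pump 0.62 [191.5 292.7] [ 0.5758 -0.0468  0.1695]
beaker_100 0.65 [ 0.655 -0.279  0.029]
petri_dish 0.8 [0.341 0.198 0.014]
vial_white 0.47 [0.493 0.378 0.033]
vial_black 0.43 [0.496 0.324 0.051]
worn_cassette 0.45 [ 0.412 -0.281  0.019]
screwdriver 0.5 [ 0.568 -0.404 -0.001]
```

View pics/top0z.png

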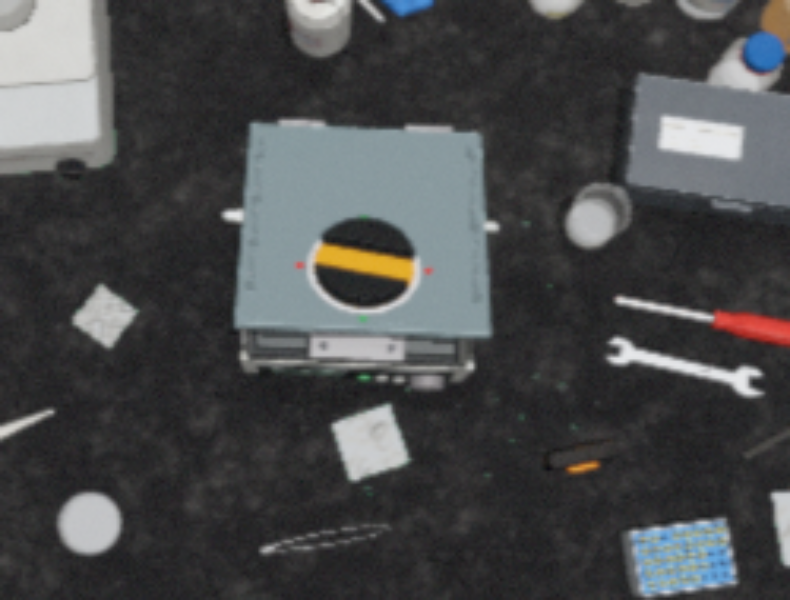

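Call:
{"api": "play_rows", "payload": {
  "targets": [
    {"fingers": -1,"x": -0.05,"y": -0.03,"z": -0.04,"wz": -5},
    {"fingers": -1,"x": -0.464,"y": -0.292,"z": -0.04,"wz": -24.2},
    {"fingers": -1,"x": -0.464,"y": -0.292,"z": -0.04,"wz": -24.2},
    {"fingers": -1,"x": -0.464,"y": -0.292,"z": -0.04,"wz": -24.2},
    {"fingers": -1,"x": -0.464,"y": -0.292,"z": -0.04,"wz": -24.2},
    {"fingers": -1,"x": -0.464,"y": -0.292,"z": -0.04,"wz": -24.2},
    {"fingers": -1,"x": -0.464,"y": -0.292,"z": -0.04,"wz": -24.2},
    {"fingers": -1,"x": -0.464,"y": -0.292,"z": -0.04,"wz": -24.2},
    {"fingers": -1,"x": -0.464,"y": -0.292,"z": -0.04,"wz": -24.2},
    {"fingers": -1,"x": -0.464,"y": -0.292,"z": -0.04,"wz": -24.2},
    {"fingers": -1,"x": -0.464,"y": -0.292,"z": -0.04,"wz": -24.2},
    {"fingers": -1,"x": -0.464,"y": -0.292,"z": -0.04,"wz": -24.2},
    {"fingers": -1,"x": -0.464,"y": -0.292,"z": -0.04,"wz": -24.2},
    {"fingers": -1,"x": -0.464,"y": -0.292,"z": -0.04,"wz": -24.2},
    {"fingers": -1,"x": -0.464,"y": -0.292,"z": -0.04,"wz": -24.2},
    {"fingers": -1,"x": -0.464,"y": -0.292,"z": -0.04,"wz": -24.2},
    {"fingers": -1,"x": -0.464,"y": -0.292,"z": -0.04,"wz": -24.2},
    {"fingers": -1,"x": -0.464,"y": -0.292,"z": -0.04,"wz": -24.2}
  ]
}}

```text
$.targets[0]: bad value
```

Run:
```python
from h import *
o=bot.get_obs();print(o['time'],o['q'].round(1),o['ee_pos'],o['tcp_rot'],o['wrist_force'])
im,d=bot.camera('wrist');cv2.imwrite('pics/w1.png',im)
im,d=bot.camera('scene');cv2.imwrite('pics/s1.png',im)
```

```text
0.95 [64.2  5.  10.1 95.1 -0.  90. ] [0.23963126 0.49506115 0.24231832] [1.79996426e+02 1.11017815e-03 1.54170451e+02] [ 0.40979834  1.60641882 -0.10483674]
```

View pics/w1.png

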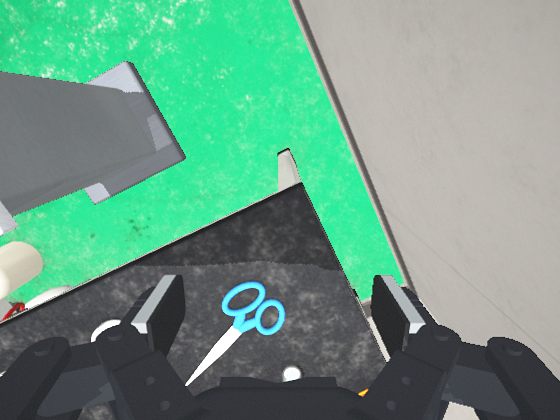

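View pics/s1.png

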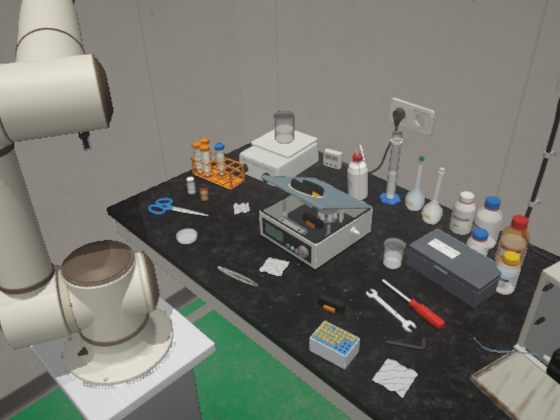

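Call:
{"api": "play_rows", "payload": {
  "targets": [
    {"fingers": -1,"x": -0.05,"y": -0.03,"z": -0.04,"wx": 0,"wy": 0,"wz": -5},
    {"fingers": -1,"x": -0.464,"y": -0.292,"z": -0.04,"wx": 0,"wy": 0,"wz": -24.2},
    {"fingers": -1,"x": -0.464,"y": -0.292,"z": -0.04,"wx": 0,"wy": 0,"wz": -24.2},
    {"fingers": -1,"x": -0.464,"y": -0.292,"z": -0.04,"wx": 0,"wy": 0,"wz": -24.2},
    {"fingers": -1,"x": -0.464,"y": -0.292,"z": -0.04,"wx": 0,"wy": 0,"wz": -24.2},
    {"fingers": -1,"x": -0.464,"y": -0.292,"z": -0.04,"wx": 0,"wy": 0,"wz": -24.2},
    {"fingers": -1,"x": -0.464,"y": -0.292,"z": -0.04,"wx": 0,"wy": 0,"wz": -24.2},
    {"fingers": -1,"x": -0.464,"y": -0.292,"z": -0.04,"wx": 0,"wy": 0,"wz": -24.2},
    {"fingers": -1,"x": -0.464,"y": -0.292,"z": -0.04,"wx": 0,"wy": 0,"wz": -24.2},
    {"fingers": -1,"x": -0.464,"y": -0.292,"z": -0.04,"wx": 0,"wy": 0,"wz": -24.2},
    {"fingers": -1,"x": -0.464,"y": -0.292,"z": -0.04,"wx": 0,"wy": 0,"wz": -24.2},
    {"fingers": -1,"x": -0.464,"y": -0.292,"z": -0.04,"wx": 0,"wy": 0,"wz": -24.2},
    {"fingers": -1,"x": -0.464,"y": -0.292,"z": -0.04,"wx": 0,"wy": 0,"wz": -24.2},
    {"fingers": -1,"x": -0.464,"y": -0.292,"z": -0.04,"wx": 0,"wy": 0,"wz": -24.2},
    {"fingers": -1,"x": -0.464,"y": -0.292,"z": -0.04,"wx": 0,"wy": 0,"wz": -24.2},
    {"fingers": -1,"x": -0.464,"y": -0.292,"z": -0.04,"wx": 0,"wy": 0,"wz": -24.2},
    {"fingers": -1,"x": -0.464,"y": -0.292,"z": -0.04,"wx": 0,"wy": 0,"wz": -24.2},
    {"fingers": -1,"x": -0.464,"y": -0.292,"z": -0.04,"wx": 0,"wy": 0,"wz": -24.2}
  ]
}}

```text
time: 2.55
ee_pos: [0.5296, 0.0309, 0.2825]
tcp_rot: [180.0, 0.0, 178.4]
wrist_force: [-0.3, 0.2, 0.6]
opening: 0.0001
```

Run:
```python
from h import *
o=bot.get_obs();print(o['time'],o['q'].round(1),o['ee_pos'],o['tcp_rot'],o['wrist_force'])
im,d=bot.camera('wrist');cv2.imwrite('pics/w2.png',im)
```

```text
2.55 [ 3.3  3.4 12.9 99.5  0.   4.9] [0.52962841 0.03093556 0.28247865] [1.79989517e+02 8.05150754e-03 1.78436990e+02] [-0.32396284  0.22078396  0.64266766]
```

View pics/w2.png

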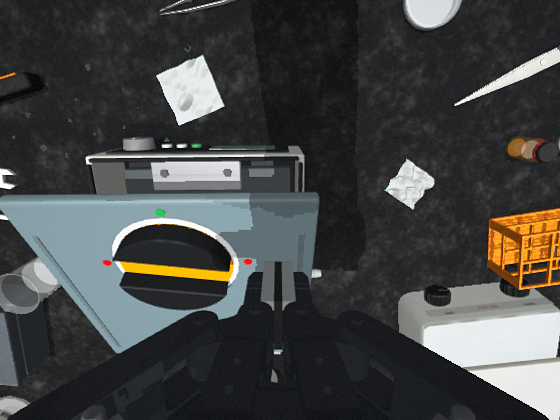

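Call:
{"api": "play_rows", "payload": {
  "targets": [
    {"fingers": -1,"x": 0,"y": 0,"z": 0.035,"wx": 0,"wy": 0,"wz": 0},
    {"fingers": -1,"x": 0,"y": 0,"z": 0.065,"wx": 0,"wy": 0,"wz": 0},
    {"fingers": -1,"x": 0,"y": 0,"z": 0.078,"wx": 0,"wy": 0,"wz": 0},
    {"fingers": -1,"x": 0,"y": 0,"z": 0.088,"wx": 0,"wy": 0,"wz": 0},
    {"fingers": -1,"x": 0,"y": 0,"z": 0.098,"wx": 0,"wy": 0,"wz": 0},
    {"fingers": -1,"x": 0,"y": 0,"z": 0.108,"wx": 0,"wy": 0,"wz": 0},
    {"fingers": -1,"x": 0,"y": 0,"z": 0.116,"wx": 0,"wy": 0,"wz": 0},
    {"fingers": -1,"x": 0,"y": 0,"z": 0.124,"wx": 0,"wy": 0,"wz": 0},
    {"fingers": -1,"x": 0,"y": 0,"z": 0.132,"wx": 0,"wy": 0,"wz": 0},
    {"fingers": -1,"x": 0,"y": 0,"z": 0.14,"wx": 0,"wy": 0,"wz": 0},
    {"fingers": -1,"x": 0,"y": 0,"z": 0.146,"wx": 0,"wy": 0,"wz": 0},
    {"fingers": -1,"x": 0,"y": 0,"z": 0.152,"wx": 0,"wy": 0,"wz": 0},
    {"fingers": -1,"x": 0,"y": 0,"z": 0.157,"wx": 0,"wy": 0,"wz": 0},
    {"fingers": -1,"x": 0,"y": 0,"z": 0.161,"wx": 0,"wy": 0,"wz": 0},
    {"fingers": -1,"x": 0,"y": 0,"z": 0.161,"wx": 0,"wy": 0,"wz": 0},
    {"fingers": -1,"x": 0,"y": 0,"z": 0.161,"wx": 0,"wy": 0,"wz": 0}
  ]
}}

```text
time: 3.93
ee_pos: [0.5301, 0.0301, 0.1213]
tcp_rot: [180.0, 0.0, 178.4]
wrist_force: [-0.1, 0.0, 0.3]
opening: 0.0002
```

Run:
```python
from h import *
o=bot.get_obs();print(o['time'],o['q'].round(1),o['ee_pos'],o['tcp_rot'],o['wrist_force'])
im,d=bot.camera('wrist');cv2.imwrite('pics/w3.png',im)
```

```text
3.9333 [ 3.2  1.7 -6.7 81.6 -0.   4.9] [0.53012779 0.03006591 0.12125076] [1.79999444e+02 6.81365118e-03 1.78371050e+02] [-0.05468375  0.01672236  0.32121401]
```

View pics/w3.png

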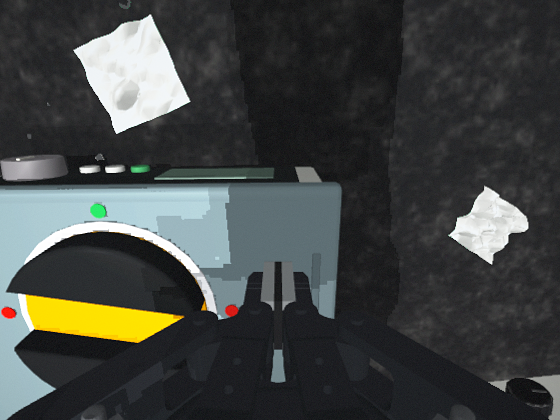

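Call:
{"api": "play_rows", "payload": {
  "targets": [
    {"fingers": -1,"x": 0,"y": 0,"z": -0.03,"wx": 0,"wy": 0,"wz": 0},
    {"fingers": -1,"x": 0,"y": 0,"z": -0.07,"wx": 0,"wy": 0,"wz": 0},
    {"fingers": 0,"x": -0.05,"y": -0.04,"z": -0.12,"wx": 0,"wy": 0,"wz": 0},
    {"fingers": 0,"x": -0.06,"y": -0.06,"z": -0.14,"wx": 0,"wy": 0,"wz": 0},
    {"fingers": 0,"x": -0.06,"y": -0.06,"z": -0.14,"wx": 0,"wy": 0,"wz": 0},
    {"fingers": 0,"x": -0.06,"y": -0.06,"z": -0.14,"wx": 0,"wy": 0,"wz": 0},
    {"fingers": 0,"x": -0.06,"y": -0.06,"z": -0.14,"wx": 0,"wy": 0,"wz": 0},
    {"fingers": 0,"x": -0.06,"y": -0.06,"z": -0.14,"wx": 0,"wy": 0,"wz": 0}
  ]
}}

```text
time: 4.65
ee_pos: [0.588, -0.0313, 0.2604]
tcp_rot: [180.0, -0.1, 178.4]
wrist_force: [0.1, 0.3, 0.7]
opening: 0.0428
```

```bash
cat > m.py <<'E'
from h import *
import sys
tag=sys.argv[1]
o=bot.get_obs();print(o['time'],o['q'].round(1),o['ee_pos'],o['tcp_rot'],o['wrist_force'],o['opening'])
n='wrist'
im,d=bot.camera(n);cv2.imwrite(f'pics/{tag}.png',im);P=cloud(n,d);np.save(tag+'.npy',P)
for q in ("slot","cover_front"):
    for a in bot.place_of(q,n)[:2]:
        p=a['point'];print(q,a['confidence'],np.round(p,1),world(n,d,*p).round(4))
hsv=cv2.cvtColor(im,cv2.COLOR_BGR2HSV)
M=(hsv[...,0]>15)&(hsv[...,0]<32)&(hsv[...,1]>140)&(hsv[...,2]>80)&(P[...,2]>.08)&(P[...,2]<.18)
k,l,s,_=cv2.connectedComponentsWithStats(M.astype(np.uint8));
j=1+s[1:,4].argmax();Q=P[l==j];print('ochre n',len(Q),'z',np.percentile(Q[:,2],[5,50,95]))
r=cv2.minAreaRect(Q[:,:2].astype(np.float32));print('ochre rect',r, cv2.boxPoints(r).round(4).tolist())
B=(hsv[...,0]>85)&(hsv[...,0]<115)&(hsv[...,1]>25)&(P[...,2]>.085)&(P[...,2]<.14)&(abs(P[...,1]+.055)<.115)&(P[...,0]>.47)&(P[...,0]<.7)
X=P[B];
A=np.c_[X[:,:2],np.ones(len(X))];c=np.linalg.lstsq(A,X[:,2],rcond=None)[0]
for _ in range(3):
    res=abs(A@c-X[:,2])<.003;c=np.linalg.lstsq(A[res],X[res,2],rcond=None)[0]
print('plane n',len(X),res.sum(),'slope x',c[0],'y',c[1],'z at slot xy, hinge',np.r_[.546,-.053,1]@c,np.r_[.714,-.058,1]@c)
E
python3 m.py w4
```

```text
4.65 [-3.1 11.  18.8 97.9  0.  -1.4] [ 0.58799761 -0.03134249  0.26039801] [ 1.79986356e+02 -7.10195513e-02  1.78360555e+02] [0.05144691 0.30949269 0.696683  ] 0.042792459355377774
slot 0.96 [156.9 255. ] [ 0.5454 -0.05    0.1124]
cover_front 0.91 [ 80.1 249.8] [ 0.484  -0.0514  0.1106]
ochre n 3630 z [0.11041192 0.11170352 0.11321055]
ochre rect ((0.5478344559669495, -0.05282731354236603), (0.09033635258674622, 0.032556548714637756), 78.81586456298828) [[0.5231000185012817, -0.09399999678134918], [0.5550000071525574, -0.10029999911785126], [0.5726000070571899, -0.011699999682605267], [0.5406000018119812, -0.005400000140070915]]
plane n 43401 42099 slope x -0.04356623747956156 y 0.0013507344864698567 z at slot xy, hinge 0.10878055657657185 0.10145467500757316
```

View pics/w4.png

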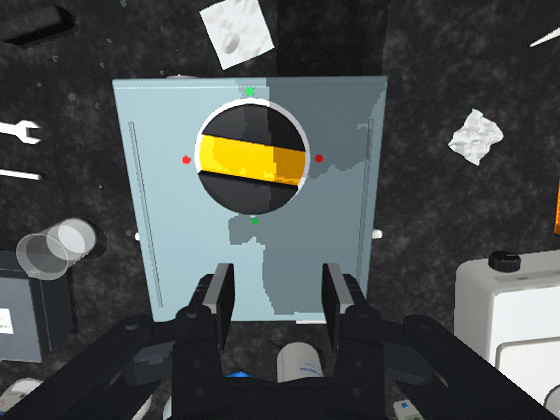

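Call:
{"api": "play_rows", "payload": {
  "targets": [
    {"fingers": 0,"x": 0.04,"y": -0.022,"z": 0.02,"wx": 0,"wy": 0,"wz": 6},
    {"fingers": 0,"x": 0.0409,"y": -0.0224,"z": 0.06,"wx": 0,"wy": 0,"wz": 9.6},
    {"fingers": 0,"x": 0.0409,"y": -0.0224,"z": 0.095,"wx": 0,"wy": 0,"wz": 9.6},
    {"fingers": 0,"x": 0.0409,"y": -0.0224,"z": 0.115,"wx": 0,"wy": 0,"wz": 9.6},
    {"fingers": 0,"x": 0.0409,"y": -0.0224,"z": 0.115,"wx": 0,"wy": 0,"wz": 9.6},
    {"fingers": 0,"x": 0.0409,"y": -0.0224,"z": 0.115,"wx": 0,"wy": 0,"wz": 9.6},
    {"fingers": 0,"x": 0.0409,"y": -0.0224,"z": 0.115,"wx": 0,"wy": 0,"wz": 9.6}
  ]
}}

```text
time: 5.38
ee_pos: [0.5472, -0.0525, 0.1481]
tcp_rot: [180.0, 0.1, 168.8]
wrist_force: [-0.6, 0.0, 0.9]
opening: 0.043
```

```bash
python3 m.py w5
```

```text
5.3833 [-5.5  4.  -1.4 84.5  0.   5.7] [ 0.54724842 -0.0525012   0.14805958] [1.79987818e+02 1.10044853e-01 1.68807417e+02] [-0.5825914   0.00870635  0.85181078] 0.04299020666763847
slot 0.86 [256.7 277.8] [ 0.5479 -0.0535  0.113 ]
cover_front 0.61 [145.5 255.1] [ 0.4848 -0.0529  0.1121]
ochre n 5518 z [0.11106429 0.11216133 0.11350461]
ochre rect ((0.5484248399734497, -0.053428418934345245), (0.09087638556957245, 0.03368145599961281), 78.80008697509766) [[0.5231000185012817, -0.09470000118017197], [0.5561000108718872, -0.10130000114440918], [0.5738000273704529, -0.01209999993443489], [0.5407000184059143, -0.00559999980032444]]
plane n 59011 54291 slope x -0.04169310903432693 y 0.001264057414247871 z at slot xy, hinge 0.10931760960336478 0.10230684699852663
```

View pics/w5.png

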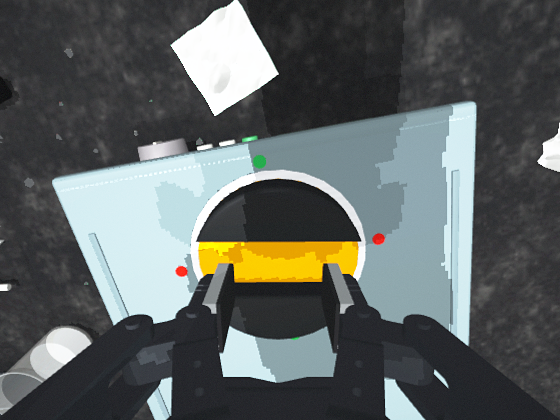

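Call:
{"api": "play_rows", "payload": {
  "targets": [
    {"fingers": 0,"x": 0,"y": 0,"z": 0.01,"wx": 0,"wy": 0,"wz": 0},
    {"fingers": 0,"x": 0,"y": 0,"z": 0.018,"wx": 0,"wy": 0,"wz": 0},
    {"fingers": 0,"x": 0,"y": 0,"z": 0.024,"wx": 0,"wy": 0,"wz": 0},
    {"fingers": 0,"x": 0,"y": 0,"z": 0.028,"wx": 0,"wy": 0,"wz": 0},
    {"fingers": 0,"x": 0,"y": 0,"z": 0.028,"wx": 0,"wy": 0,"wz": 0},
    {"fingers": 0,"x": 0,"y": 0,"z": 0.028,"wx": 0,"wy": 0,"wz": 0}
  ]
}}

```text
time: 6.03
ee_pos: [0.5465, -0.0528, 0.1179]
tcp_rot: [-180.0, -0.0, 168.8]
wrist_force: [-0.4, 0.5, 2.1]
opening: 0.0425
```

Call:
{"api": "play_rows", "payload": {
  "targets": [
    {"fingers": 0,"x": 0,"y": 0,"z": 0.002,"wx": 0,"wy": 0,"wz": 0},
    {"fingers": 0,"x": 0,"y": 0,"z": 0.004,"wx": 0,"wy": 0,"wz": 0},
    {"fingers": 0,"x": 0,"y": 0,"z": 0.005,"wx": 0,"wy": 0,"wz": 0},
    {"fingers": 0,"x": 0,"y": 0,"z": 0.005,"wx": 0,"wy": 0,"wz": 0}
  ]
}}

```text
time: 6.37
ee_pos: [0.5465, -0.0528, 0.1138]
tcp_rot: [-180.0, -0.0, 168.8]
wrist_force: [-3.3, -0.1, 5.6]
opening: 0.0425
```

```bash
python3 m.py w6
```

```text
6.3667 [-5.5  4.3 -4.9 80.9 -0.   5.7] [ 0.54653633 -0.05284858  0.11384987] [-1.79996135e+02 -1.51142570e-03  1.68769991e+02] [-3.25034173 -0.12193621  5.59517596] 0.0424678194451496
cover_front 0.81 [150.3 257.5] [ 0.4838 -0.0504  0.1017]
ochre n 4082 z [0.10438941 0.10533315 0.10638232]
ochre rect ((0.5470543503761292, -0.05369854345917702), (0.04531656950712204, 0.03455313295125961), 78.27786254882812) [[0.5254999995231628, -0.07240000367164612], [0.5594000220298767, -0.07940000295639038], [0.5685999989509583, -0.03500000014901161], [0.5346999764442444, -0.02800000086426735]]
plane n 68414 62365 slope x -0.0033352524580541124 y 0.000760815283113267 z at slot xy, hinge 0.10234221110635186 0.1017780846169832
```

View pics/w6.png

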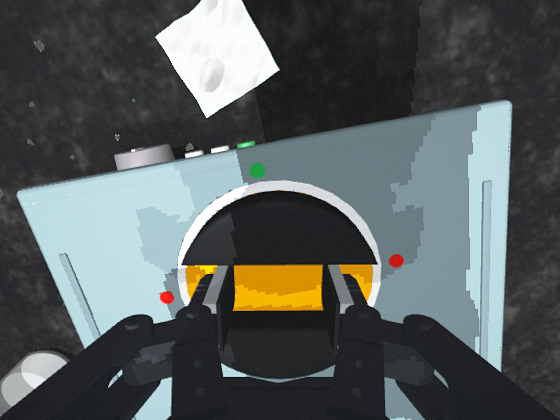

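Call:
{"api": "play_rows", "payload": {
  "targets": [
    {"fingers": 0,"x": 0,"y": 0,"z": 0.002,"wx": 0,"wy": 0,"wz": 0},
    {"fingers": 0,"x": 0,"y": 0,"z": 0.004,"wx": 0,"wy": 0,"wz": 0},
    {"fingers": 0,"x": 0,"y": 0,"z": 0.004,"wx": 0,"wy": 0,"wz": 0},
    {"fingers": 0,"x": 0,"y": 0,"z": 0.004,"wx": 0,"wy": 0,"wz": 5},
    {"fingers": 0,"x": 0,"y": 0,"z": 0.004,"wx": 0,"wy": 0,"wz": 10},
    {"fingers": 0,"x": 0,"y": 0,"z": 0.004,"wx": 0,"wy": 0,"wz": 14},
    {"fingers": 0,"x": 0,"y": 0,"z": 0.004,"wx": 0,"wy": 0,"wz": 18},
    {"fingers": 0,"x": 0,"y": 0,"z": 0.004,"wx": 0,"wy": 0,"wz": 22},
    {"fingers": 0,"x": 0,"y": 0,"z": 0.004,"wx": 0,"wy": 0,"wz": 25}
  ]
}}

```text
time: 7.27
ee_pos: [0.5469, -0.0527, 0.1102]
tcp_rot: [179.9, 0.0, 143.6]
wrist_force: [-3.4, 1.6, 8.0]
opening: 0.0427
```

```bash
python3 - <<'E'
from h import *
o=bot.get_obs();print(o['torque'],o['joint_efforts'][5])
E
python3 m.py w7
```

```text
[0.39571595 0.57606735 0.08217413] -0.6648659706115723
7.2667 [-5.5  4.3 -5.3 80.4  0.  30.9] [ 0.54687629 -0.0526531   0.11015261] [1.79949378e+02 2.00099449e-02 1.43572084e+02] [-3.42027165  1.63398661  7.95032944] 0.04268517322111933
slot 0.77 [280.8 278.6] [ 0.5477 -0.0536  0.1015]
cover_front 0.66 [174.8 196.1] [ 0.484  -0.053   0.0985]
ochre n 4874 z [0.10049389 0.10155498 0.10277802]
ochre rect ((0.5400861501693726, -0.062405988574028015), (0.06757667660713196, 0.03448298200964928), 52.55317306518555) [[0.5059000253677368, -0.0786999985575676], [0.5332000255584717, -0.09969999641180038], [0.5742999911308289, -0.04610000178217888], [0.5468999743461609, -0.025100000202655792]]
plane n 79619 73427 slope x 0.018314275352634912 y 0.00042827979972184793 z at slot xy, hinge 0.09849245155738548 0.10156710841762953
```

View pics/w7.png

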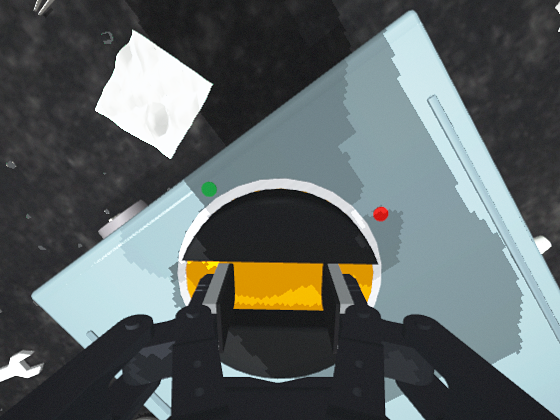

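Call:
{"api": "play_rows", "payload": {
  "targets": [
    {"fingers": 0,"x": 0,"y": 0,"z": 0,"wx": 0,"wy": 0,"wz": 5},
    {"fingers": 0,"x": 0,"y": 0,"z": 0,"wx": 0,"wy": 0,"wz": 10},
    {"fingers": 0,"x": 0,"y": 0,"z": 0,"wx": 0,"wy": 0,"wz": 15},
    {"fingers": 0,"x": 0,"y": 0,"z": 0,"wx": 0,"wy": 0,"wz": 20},
    {"fingers": 0,"x": 0,"y": 0,"z": 0,"wx": 0,"wy": 0,"wz": 25},
    {"fingers": 0,"x": 0,"y": 0,"z": 0,"wx": 0,"wy": 0,"wz": 30},
    {"fingers": 0,"x": 0,"y": 0,"z": 0,"wx": 0,"wy": 0,"wz": 35},
    {"fingers": 0,"x": 0,"y": 0,"z": 0,"wx": 0,"wy": 0,"wz": 40},
    {"fingers": 0,"x": 0,"y": 0,"z": 0,"wx": 0,"wy": 0,"wz": 45},
    {"fingers": 0,"x": 0,"y": 0,"z": 0,"wx": 0,"wy": 0,"wz": 50},
    {"fingers": 0,"x": 0,"y": 0,"z": 0,"wx": 0,"wy": 0,"wz": 54},
    {"fingers": 0,"x": 0,"y": 0,"z": 0,"wx": 0,"wy": 0,"wz": 57},
    {"fingers": 0,"x": 0,"y": 0,"z": 0,"wx": 0,"wy": 0,"wz": 57}
  ]
}}

```text
time: 8.5
ee_pos: [0.5475, -0.0524, 0.1104]
tcp_rot: [179.9, -0.1, 86.6]
wrist_force: [-1.2, 2.6, 6.2]
opening: 0.0428
```

```bash
python3 - <<'E'
from h import *
o=bot.get_obs();print(o['torque'],o['joint_efforts'][5])
E
python3 m.py w8
```

```text
[ 0.45598764 -0.01336625  0.06907407] 1.0314253717660904
8.5 [-5.5  4.3 -5.2 80.4  0.1 87.9] [ 0.54746737 -0.05235397  0.11036311] [ 1.79880254e+02 -6.05182169e-02  8.66086140e+01] [-1.20596486  2.60079234  6.19165439] 0.04282967518895538
slot 0.6 [280.3 278.3] [ 0.5476 -0.0538  0.1016]
cover_front 0.86 [281.8 154.7] [ 0.4856 -0.0529  0.0984]
ochre n 4953 z [0.10063926 0.10169816 0.10305049]
ochre rect ((0.5586124062538147, -0.0533766970038414), (0.03436119109392166, 0.06916174292564392), 88.92757415771484) [[0.5236999988555908, -0.06989999860525131], [0.5928999781608582, -0.07119999825954437], [0.593500018119812, -0.03680000081658363], [0.524399995803833, -0.035599999129772186]]
plane n 114677 109478 slope x 0.017801659577246925 y 0.0005930748740046177 z at slot xy, hinge 0.09851912182767986 0.10150683526228732
```

View pics/w8.png

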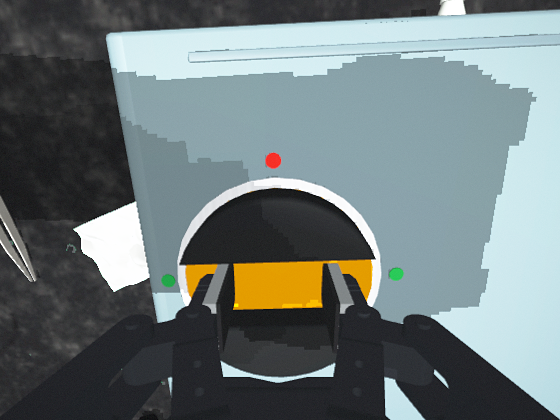

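Call:
{"api": "play_rows", "payload": {
  "targets": [
    {"fingers": 0,"x": 0,"y": 0,"z": 0,"wx": 0,"wy": 0,"wz": 3},
    {"fingers": 0,"x": 0,"y": 0,"z": 0,"wx": 0,"wy": 0,"wz": 5},
    {"fingers": 0,"x": 0,"y": 0,"z": 0,"wx": 0,"wy": 0,"wz": 7},
    {"fingers": 0,"x": 0,"y": 0,"z": 0,"wx": 0,"wy": 0,"wz": 7}
  ]
}}

```text
time: 8.98
ee_pos: [0.5476, -0.0524, 0.1103]
tcp_rot: [179.9, -0.1, 79.7]
wrist_force: [0.3, 2.9, 5.4]
opening: 0.0428
```

```bash
python3 - <<'E'
from h import *
o=bot.get_obs();print(o['torque'],o['joint_efforts'][5])
E
python3 m.py w9
```

```text
[ 0.52554224 -0.19909876  0.08376362] 0.6761383451521397
8.9833 [-5.5  4.3 -5.2 80.3  0.1 94.8] [ 0.54760495 -0.05237075  0.11033794] [ 1.79873301e+02 -7.63394733e-02  7.96786700e+01] [0.31634852 2.93681646 5.43265217] 0.04281540323365246
slot 0.61 [279.6 280.5] [ 0.5488 -0.0536  0.1016]
cover_front 0.91 [294.5 154.4] [ 0.4835 -0.0529  0.0975]
ochre n 5378 z [0.10066774 0.101714   0.10302425]
ochre rect ((0.5572136044502258, -0.053277574479579926), (0.03428054600954056, 0.07170095294713974), 88.97586822509766) [[0.5210999846458435, -0.0697999969124794], [0.5928000211715698, -0.07109999656677246], [0.5934000015258789, -0.03680000081658363], [0.5217000246047974, -0.03550000116229057]]
plane n 120831 116114 slope x 0.017914469941551152 y 0.0006801804487139296 z at slot xy, hinge 0.09852975101021874 0.10153598105815576
```

View pics/w9.png

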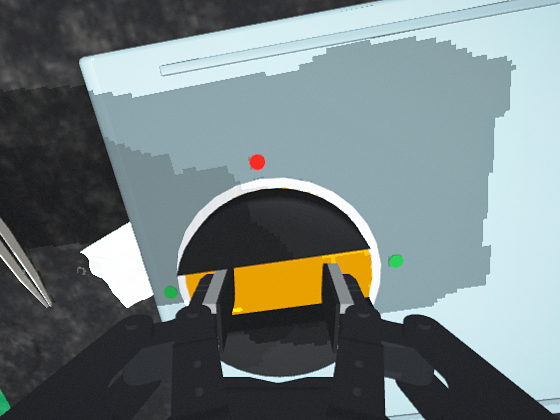

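Call:
{"api": "play_rows", "payload": {
  "targets": [
    {"fingers": 0,"x": 0,"y": 0,"z": -0.004,"wx": 0,"wy": 0,"wz": 0},
    {"fingers": 0,"x": 0,"y": 0,"z": -0.01,"wx": 0,"wy": 0,"wz": 0},
    {"fingers": 0,"x": 0,"y": 0,"z": -0.025,"wx": 0,"wy": 0,"wz": 0},
    {"fingers": 0,"x": 0,"y": 0,"z": -0.06,"wx": 0,"wy": 0,"wz": 0},
    {"fingers": 0,"x": 0,"y": 0,"z": -0.1,"wx": 0,"wy": 0,"wz": 0},
    {"fingers": 0,"x": 0,"y": 0,"z": -0.14,"wx": 0,"wy": 0,"wz": 0},
    {"fingers": 0,"x": 0,"y": 0,"z": -0.14,"wx": 0,"wy": 0,"wz": 0},
    {"fingers": 0,"x": 0,"y": 0,"z": -0.14,"wx": 0,"wy": 0,"wz": 0}
  ]
}}

```text
time: 9.8
ee_pos: [0.5477, -0.0531, 0.2521]
tcp_rot: [179.7, -0.0, 79.8]
wrist_force: [-0.1, 0.3, -0.2]
opening: 0.0426
```

```bash
python3 m.py w10
```

```text
9.8 [-5.5  5.  11.2 95.9 -0.  94.7] [ 0.54765938 -0.05308208  0.25212431] [ 1.79749709e+02 -5.29407691e-03  7.97592363e+01] [-0.09354706  0.32176375 -0.23640228] 0.04260195107806693
slot 0.88 [204.2 277.7] [ 0.5461 -0.0546  0.1017]
cover_front 0.94 [213.8 208.6] [ 0.4818 -0.053   0.0989]
ochre n 3149 z [0.10157575 0.10268456 0.10397926]
ochre rect ((0.5466516613960266, -0.05303105339407921), (0.03367726504802704, 0.09009169042110443), 89.05567169189453) [[0.5012999773025513, -0.06909999996423721], [0.5914000272750854, -0.0706000030040741], [0.5920000076293945, -0.03689999878406525], [0.5019000172615051, -0.03550000116229057]]
plane n 42823 41586 slope x -0.004821568215015075 y 0.0009549804560169822 z at slot xy, hinge 0.09969185711154968 0.09887705874914707
```

View pics/w10.png

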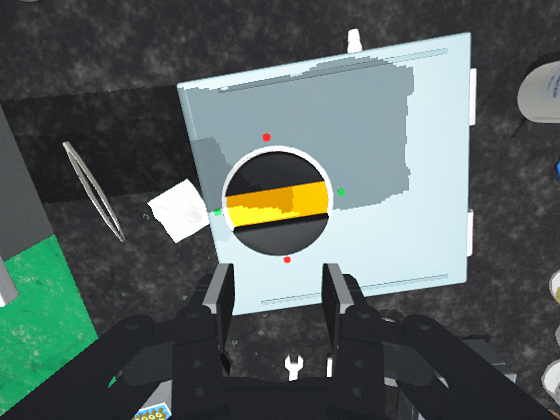

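```bash
python3 -c "
from workcell import bot
print(bot.job_done())"
```

```text
the job is handed in; nothing more can be done
None
```

The cover is locked shut: I handed the job in at about 10 s, with the gripper about 14 cm clear of the pump.

- **Cover:** I pushed it down with the closed fingertips on its free left side, to about 0.044 rad.
- **Fastener:** I set both fingertips, about 43 mm apart, in the slot and pressed the cover to about -0.018 rad. I then turned clockwise until the slot stopped following. A further 7° of gripper turn did not move it.

**Last checks, after letting go:**
- The cover stays at about 0.005 rad instead of springing back to 0.044, so the keeper is holding it.
- The slot lies along the green dots, within the roughly 1° my measurement is good for.
- The wrist force is about zero.
- I did not re-measure the loose items. The path stayed well clear of them, and I felt no unexpected contact.

**Readings that were off:**
- The press force read only 5–8 N, below the 10–12 N in the description. The cover angle seen by the camera confirmed it was far enough down.
- My first move call was refused because some fields were missing. Nothing moved.

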